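# Open a child-proof descaler bottle

### The arm

A 6-joint arm with a two-finger parallel gripper is mounted at the origin on a cart in front of the work surface, level with it; the furniture and walls round the work are solid. World frame = base frame: x ahead of the robot, y to its left, z up, the work surface at z = 0. Lengths are in m, angles in rad, forces in N, time in s.
With the tool pointing down it reaches from about 0.375 to 0.9 m from the base axis. Payload 3.1 kg.
Tool frame: the origin (TCP) lies at the very end of the fingers, on their centre line; the grasp point (between the pads) lies 19 mm behind it; z points along the fingers, y is the line along which they close (so a half turn about z gives the same grasp; the last joint's range is limited). The gripper opens to 87 mm and grips with 3 to 60 N. Pads are 19 mm wide; open, the fingers measure 117 mm over their backs; the gripper's body (75 mm by 190 mm) begins 51 mm behind the grasp point.
Start: joints at [-1.333, 0.527, 1.433, -0, 1.181, -0.178], TCP at [0.252, -0.572, 0.223] pointing down, gripper open.
Joint ranges: [-3.08, 3.08], [-0.75, 2.2], [0.22, 2.44], [-1.43, 4.57], [0, 2.65], [-2.85, 2.85]. Speed limits (rad/s): [2.79, 2.79, 3.14, 3.14, 3.14, 3.14].

### API

Orientations are given as a unit quaternion [x, y, z, w].
In Python, from rig import robot gives the robot as it stands. The module is installed in compiled form; this text tells all that it offers.
- The arm moves only by the tool servo_tool, never from a script. Its argument "rows" is one flat list of numbers, 5 for each row, row after row: the closure, from -1 (fully open) to 1 (shut), so that 0 is half open, then the shift along the tool's x, y, z in m, then the turn about the tool's z in degrees. A call has 1 to 5 rows; each row shifts and turns the commanded pose from where the row before left it, along the tool's axes as they then stand; what a row does not reach is not made up. A row lasts 1/12 s, in which the tool goes at most 41.7 mm and 7.16 degrees, less where a joint would pass 70% of its speed; a pose out of reach is approached as far as the arm can. A call with a gripper value outside its range is refused whole. The fingers move at their own pace and stop on an object; "newtons" is the grip in N (left out, the last holds). Time passes only in rows, so rows that do not move let the fingers close. It gives the time, the measured TCP pose, the force, the opening and the grip force at its end, in the units of the state.
- robot.get_obs(): the state, without advancing time (a new reading comes with each control period).
- robot.camera(name): name is "scene" or "top" or "wrist"; returns a dict with "pixels" (480x640x3 uint8, red, green, blue), "intrinsics" (3x3 intrinsics, pixels), "rvec" (rotation vector, rad) and "tvec" (3), from world to camera coordinates, as OpenCV has them; the wrist camera has in their place "mount" (4x4, takes a point from camera to tool coordinates, whose origin is the TCP and whose axes are the flange's). Camera axes: x right, y down, z forward; pixel columns grow to the right and rows downward; lengths in m; the calibration is good to about 2 mm. A picture is of the moment at which its call begins: read the wrist's pose just before it. There is no depth.
- robot.hand_in(): hands the job in; it is judged then, once.
Trained networks look in a picture, given as the dict that the camera call returned (one of the last four; its "shot" number tells which), for a name from the list of things; names that differ only in an ending like _2 or _b are one class to them, and where a whole thing is asked for, a point or a joint stands for the part that bears it (a point fixed in the world has none). Each returns a list of dicts, best first, with "score" (0 to 1); they miss things now and then, are a little off and sometimes report something else, mostly with a low value. They report only what shows in the picture. A call takes as long as a camera call. They do not tell look-alikes from the thing itself.
- robot.spot_in(picture, query): "at" ([x, y, z] in m, in world coordinates, good to about 4 mm: the middle of the surface that is visible of it).
- robot.outline_of(picture, query): "region" (480x640 bool, what is visible of it).
- robot.place_of(picture, query): "at" ([x, y, z] in m, in world coordinates, good to about 4 mm: a listed point, or the origin of a listed thing).
The state is a dict: "time": time; "q": joint angles; "joint_velocities": joint speeds; "joint_torque": joint torques, N m; "position": TCP position; "tool_rot": TCP orientation; "ft_force": force on the tool from outside, world axes, zero at the start; "moment": the same for the moment, N m; "grip_width": finger opening in m; "grip_force": force on a finger pad.
Only numpy, scipy, OpenCV 4.12 (cv2) and the standard library are available. Lean on these libraries where they do the work, as an engineer would, in place of code of your own. Each camera call takes 0.05 s, during which the arm holds its last target. There are 200 camera calls.

### The job

The coffee maker needs descaling: open the white square bottle that stands in the grey holder. Press its red push-and-turn safety cap down, twist it counter-clockwise (seen from above) while it is pressed until it is free, then lift it straight up and finish while still holding the cap in the gripper, level and still, a few centimetres above the bottle's mouth. The bottle stays standing in its holder, and the coffee jug, mug and honey jar are left where they are.

Things in the scene. Friction and masses are not known exactly. Their poses are not given: they have to be found in the camera images.
- holder: Grey square holder, 95x95 mm outside on a black 111x111 mm rubber foot, 45 mm high, fixed to the table. Its pocket, 79x79 mm with the floor at 10 mm, keeps the bottle from turning (2 to 3 degrees of play). Origin: centre of the underside; z up, x and y along its sides.
- bottle: Loose white square bottle, 76x76 mm, 0.4 to 0.85 kg, in the holder's pocket. Origin: centre of its underside; z up, x and y along its sides. Body up to z = 105 mm, round shoulder and collar (52 mm diameter) up to 120 mm, neck (30 mm diameter) up to 146.5 mm. Two lugs on the neck, on its +x and -x sides, lock the cap.
- mouth (a point): Centre of the bottle's mouth, the top of the neck (inside the cap at first), 146.5 mm above the bottle's underside. To clear the mouth the cap must rise 20 mm from its locked height.
- cap: Loose red ribbed round cap, an inverted cup 56 mm in diameter, 34 mm high, about 55 g; grip it across its diameter from above. Origin: centre of its lower rim; z up. Locked, its rim is 126.5 mm above the bottle's underside, 6.5 mm above the collar, and its x axis lies along the bottle's x within 5 degrees. A spring pushes it up: 7 N at the start of the press, 12 N fully down.
- cap_top (a point): Centre of the cap's top, with a raised white arrow. The cap must go down at least 4 mm before it can turn (6.5 mm at most), and then turns counter-clockwise only, seen from above. Turned 50 to 62 degrees from the alignment of the x axes it is free to lift off; a stop ends the turn at about 66. Before 45 it cannot be lifted; let up in the first few degrees it locks again.
- jug: Glass coffee jug with black lid and handle, about 177x133x152 mm, standing to the left of the bottle, beyond a power strip. Leave it alone. Origin: centre of its underside.
- mug: Cream mug with handle, about 83x117x94 mm, to the right of the bottle. Leave it alone. Origin: centre of its underside.
- honey: Honey jar with a metal lid, 71 mm in diameter, 110 mm high, to the right of the bottle. Leave it alone. Origin: centre of its underside.
There are look-alikes about, which are no part of the job. Of the things like the cap, leave any that is purple or turquoise; of the rest the smaller one is meant.

How it is judged:
By the outcome, as a careful person would: the job done as asked, in the order asked, and still so for the second after the job is handed in, while the arm keeps its last pose, push and grip.
It also fails if it takes over 34 s, if anything falls off the work surface, if the arm or the gripper's body presses on something with over 40 N, if the wrist force passes 120 N, or if a joint passes its speed limit or range.

## Working session

There is one attempt and no reset: what is moved stays moved. The work goes in short steps, Python scripts to look and compute and a tool call to move; the robot and the scene stay as the last step left them, time stands still between calls to the robot, and variables do not carry over. Pictures are saved under pics/ and viewed, at most 10 in all, crops included, and the job is handed in when it is done.

Besides the shell and the picture viewer there is one more tool, called as name(argument=value, ...) on one line, values as JSON. servo_tool: Moves the arm, as the interface text tells. Its arguments: {"type":"object","properties":{"rows":{"type":"array","items":{"type":"number"}},"newtons":{"type":"number"}},"required":["rows"]}

```bash
mkdir -p pics
python3 - <<'E'
from rig import robot
import cv2, numpy as np
o=robot.get_obs(); print({k:np.round(v,3).tolist() for k,v in o.items()})
ims=[]
for n in("scene","top"):
    p=robot.camera(n); cv2.imwrite(f"pics/{n}0.png",p["pixels"][...,::-1])
    R=cv2.Rodrigues(p["rvec"])[0]; print(n,"campos",-R.T@p["tvec"], p["intrinsics"][0,0])
    for q in("cap","cap_top","bottle","holder","mug","honey","jug"):
        for d in robot.place_of(p,q)[:3]:
            a=np.array(d["at"]); px=cv2.projectPoints(a[None],p["rvec"],p["tvec"],p["intrinsics"],None)[0].ravel()
            print(n,q,round(d["score"],2),a.round(3),px.round())
E
```

```text
{'time': 0.0, 'q': [-1.334, 0.528, 1.434, -0.0, 1.181, -0.178], 'joint_velocities': [0.003, -0.0, -0.001, 0.0, 0.002, 0.001], 'joint_torque': [0.0, -44.004, -17.659, 0.063, 0.058, -0.0], 'position': [0.252, -0.571, 0.222], 'tool_rot': [0.978, 0.206, -0.0, -0.001], 'ft_force': [-0.259, 0.565, 0.276], 'moment': [0.005, -0.005, -0.012], 'grip_force': 0.0, 'grip_width': 0.087}
scene campos [-0.12250748  0.69608194  1.13010619] 542.4396579808875
scene cap 0.8 [ 0.405 -0.047  0.   ] [352. 288.]
scene cap 0.64 [ 0.553 -0.174  0.141] [342. 200.]
scene cap 0.6 [ 0.523 -0.023  0.001] [313. 271.]
scene cap_top 0.77 [ 0.41  -0.172  0.035] [380. 253.]
scene cap_top 0.74 [ 0.407 -0.047  0.039] [352. 279.]
scene cap_top 0.62 [ 0.546 -0.171  0.172] [344. 193.]
scene bottle 0.97 [ 0.548 -0.169  0.01 ] [341. 236.]
scene holder 0.78 [ 0.552 -0.172 -0.006] [340. 238.]
scene honey 0.62 [ 0.601 -0.404  0.   ] [375. 190.]
scene jug 0.75 [ 0.48   0.29  -0.002] [239. 354.]
top campos [ 0.46487941 -0.04775972  1.22246157] 466.50360961518373
top cap 0.88 [ 0.52  -0.021 -0.003] [298. 227.]
top cap 0.87 [ 0.41  -0.176  0.002] [357. 271.]
top cap 0.75 [ 0.404 -0.051  0.   ] [309. 272.]
top cap_top 0.75 [ 0.405 -0.049  0.044] [308. 272.]
top cap_top 0.7 [ 0.41  -0.174  0.029] [357. 271.]
top cap_top 0.65 [ 0.55  -0.174  0.168] [365. 212.]
top bottle 0.78 [ 0.546 -0.179  0.011] [359. 219.]
top honey 0.6 [ 0.603 -0.402 -0.003] [443. 199.]
top jug 0.9 [0.486 0.287 0.001] [180. 238.]
```

Run:
```python
import cv2
a=cv2.imread("pics/scene0.png")
cv2.imwrite("pics/s.png",cv2.resize(a[130:370,200:480],None,fx=2.1,fy=2.1))
a=cv2.imread("pics/top0.png")
cv2.imwrite("pics/t.png",cv2.resize(a[150:330,250:490],None,fx=3.3,fy=3.3))
```

```text
(no output)
```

View pics/s.png

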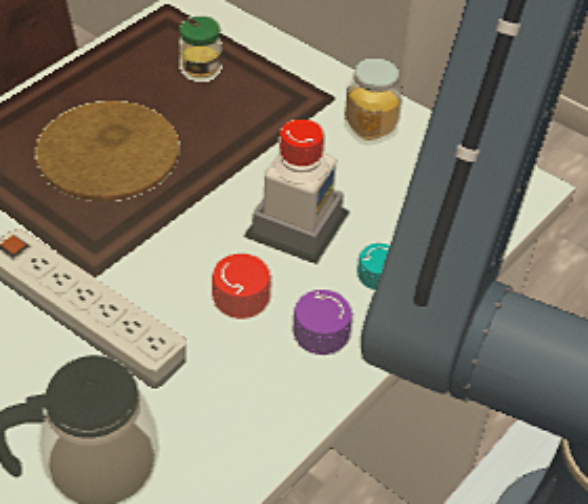

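View pics/t.png

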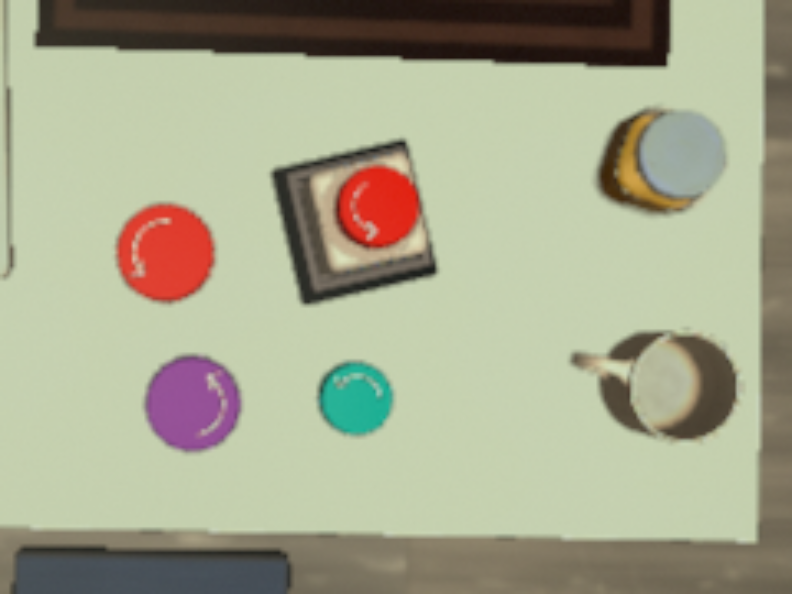

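The top view shows the small red cap on the white bottle at about (378,207) in the crop, which is about (365,213) in the full picture. The loose red cap at (165,253) is larger, so it is a look-alike. The holder is yawed about 14°. The bottle is near (0.549, -0.172), and the cap top should be at about z = 0.17, which agrees with the detections.

servo_tool(rows=[-1,0.0288,-0.0163,-0.01,0,-1,0.0288,-0.0163,-0.01,0,-1,0.0288,-0.0163,-0.01,0,-1,0.0288,-0.0163,-0.01,0,-1,0.0288,-0.0163,-0.01,0])

```text
time: 1.22
position: [0.3519, -0.4378, 0.273]
tool_rot: [0.979, 0.206, 0.0, 0.0]
ft_force: [0.4, 0.0, -0.1]
grip_width: 0.0867
grip_force: 0.0
```

servo_tool(rows=[-1,0.0288,-0.0163,-0.005,0,-1,0.0288,-0.0163,-0.005,0,-1,0.0288,-0.0163,-0.005,0,-1,0.0288,-0.0163,-0.005,0,-1,0.0288,-0.0163,-0.005,0])

```text
time: 1.63
position: [0.4508, -0.3048, 0.298]
tool_rot: [0.978, 0.206, 0.0, 0.0]
ft_force: [0.5, -0.5, 0.2]
grip_width: 0.0868
grip_force: 0.0
```

servo_tool(rows=[-1,0.0288,-0.0163,0,0,-1,0.0288,-0.0163,0,0,-1,0.0288,-0.0163,0,0,-1,0.0288,-0.0163,0,0,-1,0,0,0,0])

```text
time: 2.05
position: [0.5319, -0.1953, 0.2977]
tool_rot: [0.978, 0.209, 0.001, -0.001]
ft_force: [0.6, -0.0, -0.5]
grip_width: 0.0871
grip_force: 0.0
```

```bash
cat > h.py <<'E'
from rig import robot
import cv2, numpy as np
from scipy.spatial.transform import Rotation as Ro
def wrist(name):
    o=robot.get_obs(); p=robot.camera("wrist"); cv2.imwrite(f"pics/{name}.png",p["pixels"][...,::-1])
    T=np.eye(4); T[:3,:3]=Ro.from_quat(o["tool_rot"]).as_matrix(); T[:3,3]=o["position"]
    return o,p,T,T@np.array(p["mount"])
def onplane(px,p,C,z):
    r=C[:3,:3]@np.linalg.inv(p["intrinsics"])@np.array([px[0],px[1],1.]); return C[:3,3]+r*(z-C[2,3])/r[2]
E
python3 - <<'E'
from h import *
o,p,T,C=wrist("w1"); print(o["position"],o["tool_rot"],o["q"])
print("cam",C[:3,3],C[:3,2])
for q in("cap","cap_top","bottle"):
    for d in robot.place_of(p,q)[:3]: print(q,round(d["score"],2),np.round(d["at"],4))
for d in robot.outline_of(p,"cap"):
    m=d["region"].astype(np.uint8); cs=max(cv2.findContours(m,0,2)[0],key=cv2.contourArea)
    (x,y),r=cv2.minEnclosingCircle(cs); print("outline",d["score"],x,y,r,m.sum(), onplane((x,y),p,C,.1705))
E
```

```text
[ 0.53185055 -0.19526362  0.2977477 ] [ 9.77895986e-01  2.09085139e-01  1.39293079e-03 -9.51294571e-04] [-0.55087026  0.3677243   1.48823552  0.00343893  1.28493086  0.59767823]
cam [ 0.59741775 -0.16535977  0.45907617] [-0.24268159 -0.10685012 -0.96420366]
cap 0.91 [ 0.5188 -0.0235  0.0013]
cap 0.61 [ 0.4095 -0.1748  0.002 ]
cap 0.59 [ 0.5491 -0.176   0.1349]
cap_top 0.96 [ 0.519  -0.0222  0.0425]
cap_top 0.75 [ 0.5515 -0.1764  0.1709]
cap_top 0.73 [ 0.4138 -0.1742  0.0358]
outline 0.94 270.0 280.33673095703125 24.84514808654785 1816 [ 0.47536971 -0.17130979  0.1705    ]
outline 0.78 168.58621215820312 244.57327270507812 36.58879089355469 3703 [ 0.47053121 -0.08620464  0.1705    ]
outline 0.7 180.5 145.5 39.9062385559082 4397 [ 0.54745238 -0.0705941   0.1705    ]
outline 0.64 311.0 186.5 53.30347442626953 2585 [ 0.55925123 -0.17120418  0.1705    ]
```

View pics/w1.png

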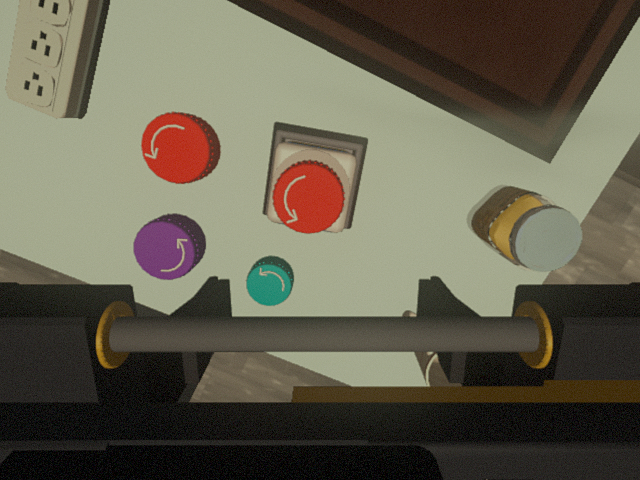

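The wrist view shows the target cap at about (310,197) on the bottle. I'll fit the cap's silhouette in the wrist and top pictures to refine the position.

Run:
```python
from h import *
from scipy.optimize import least_squares
o,p,T,C=wrist("w2"); t=robot.camera("top")
W=np.linalg.inv(C)
def fit(img,K,rv,tv,px):
    h=cv2.cvtColor(img,cv2.COLOR_RGB2HSV); m=(((h[...,0]<6)|(h[...,0]>174))&(h[...,1]>150)&(h[...,2]>70)).astype(np.uint8)
    n,l,s,c=cv2.connectedComponentsWithStats(m); k=1+np.argmin(np.linalg.norm(c[1:]-px,axis=1))
    a=np.linspace(0,6.283,90); circ=np.c_[.028*np.cos(a),.028*np.sin(a)]
    def sil(xy):
        P=np.vstack([np.c_[circ+xy,np.full(90,z)] for z in(.1365,.1705)])
        return cv2.convexHull(cv2.projectPoints(P,rv,tv,K,None)[0].astype(np.float32))
    def res(xy):
        M=cv2.moments(sil(xy)); return [M["m10"]/M["m00"]-c[k][0],M["m01"]/M["m00"]-c[k][1]]
    r=least_squares(res,[.55,-.173],diff_step=1e-3); print(r.x,r.cost,"area",s[k,4],cv2.contourArea(sil(r.x)),c[k])
fit(p["pixels"],p["intrinsics"],cv2.Rodrigues(W[:3,:3])[0],W[:3,3],(310,197))
fit(t["pixels"],t["intrinsics"],t["rvec"],t["tvec"],(365,213))
print(o["position"],o["tool_rot"],T[:3,:3].round(4))
for d in robot.place_of(p,"bottle")[:2]+robot.place_of(p,"holder")[:2]: print(d["score"],d["at"])
cv2.imwrite("pics/w2c.png",cv2.resize(p["pixels"][110:245,250:380,::-1],None,fx=4.4,fy=4.4,interpolation=2))
```

```text
[ 0.5499303  -0.17373733] 5.579735643436991e-13 area 3651 4299.293837868143 [303.73842783 189.81210627]
[ 0.56935038 -0.16668226] 6.371777096548778e-13 area 87 516.8233334673569 [361.1954023 204.2183908]
[ 0.52853608 -0.20102275  0.2974988 ] [ 9.78590463e-01  2.05816968e-01 -2.62059305e-04  1.11587223e-04] [[ 9.153e-01  4.028e-01 -5.000e-04]
 [ 4.028e-01 -9.153e-01 -3.000e-04]
 [-6.000e-04  1.000e-04 -1.000e+00]]
```

View pics/w2c.png

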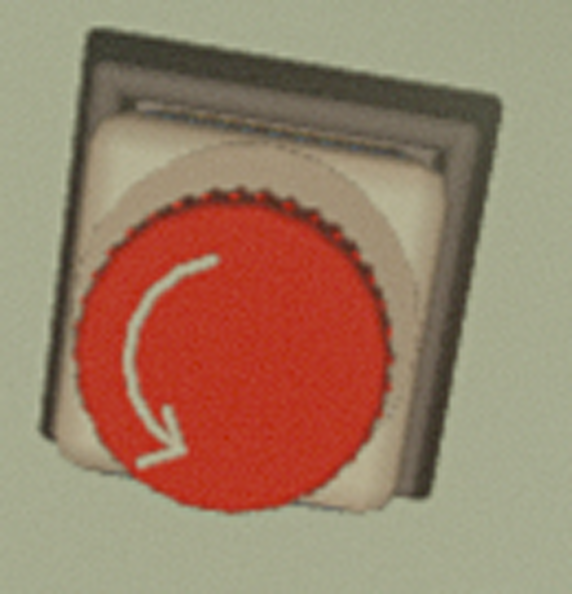

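The crop shows the top face centred at about (234,351), which is about (303.2,189.8) in the full picture, with a radius of about 35.5 px.

Run:
```python
from h import *
o=robot.get_obs(); p=robot.camera("wrist")
T=np.eye(4); T[:3,:3]=Ro.from_quat(o["tool_rot"]).as_matrix(); T[:3,3]=o["position"]; C=T@np.array(p["mount"])
h=cv2.cvtColor(p["pixels"],cv2.COLOR_RGB2HSV); m=(((h[...,0]<6)|(h[...,0]>174))&(h[...,1]>150)&(h[...,2]>140)).astype(np.uint8)
m[:, :250]=0
c=max(cv2.findContours(m,0,1)[0],key=cv2.contourArea); e=cv2.fitEllipse(cv2.convexHull(c)); print(e)
a=onplane(e[0],p,C,.1705); print(a, "r",np.linalg.norm(onplane((e[0][0]+e[1][0]/2,e[0][1]),p,C,.1705)-a))
f=lambda u,v,z:onplane((u/4.4+250,v/4.4+110),p,C,z)
for A,B in(((92,30),(500,97)),((500,97),(428,495))):
    d=f(*B,.006)-f(*A,.006); print("edge",np.degrees(np.arctan2(d[1],d[0])),np.linalg.norm(d))
print(o["position"],"tool shift",T[:3,:3].T@(np.r_[a[:2],.136]-o["position"]))
```

```text
((302.3402404785156, 190.47134399414062), (70.11541748046875, 71.56698608398438), 111.61559295654297)
[ 0.55045257 -0.17269162  0.1705    ] r 0.026811699780323606
edge -75.21670814786808 0.10763020843640272
edge -165.359231206308 0.10829359545319917
[ 0.52860406 -0.20110498  0.29756211] tool shift [ 0.03145587 -0.01722357  0.16155764]
```

servo_tool(rows=[-1,0.0157,-0.0086,0.02,0,-1,0.0158,-0.0086,0.02,0,-1,0,0,0.02,0,-1,0,0,0.02,0,-1,0,0,0,0])

```text
time: 2.97
position: [0.5484, -0.1705, 0.2137]
tool_rot: [0.978, 0.206, -0.003, -0.003]
ft_force: [-0.5, -0.4, -0.2]
grip_width: 0.0873
grip_force: 0.0
```

servo_tool(rows=[-1,0,0,0.02,0,-1,0,0,0.02,0,-1,0,0,0.02,0,-1,0,0,0.0215,0,-1,0,0,0,0])

```text
time: 3.38
position: [0.5488, -0.1712, 0.1334]
tool_rot: [0.979, 0.206, -0.003, -0.002]
ft_force: [-0.6, -0.1, 0.5]
grip_width: 0.0869
grip_force: 0.0
```

Run:
```python
from h import *
o,p,T,C=wrist("w3"); print(o["position"],o["ft_force"],o["q"])
for d in robot.place_of(p,"cap_top")[:3]: print(round(d["score"],2),np.round(d["at"],4), T[:3,:3].T@(np.array(d["at"])-o["position"]))
```

```text
[ 0.54884646 -0.17117694  0.13344904] [-0.56258553 -0.08861231  0.47251915] [-4.96568716e-01  5.80119629e-01  1.63743986e+00 -1.05497312e-04
  9.30654066e-01  6.59407237e-01]
0.86 [ 0.4135 -0.175   0.0317] [-0.12498401 -0.05052798  0.10252837]
0.73 [ 0.5517 -0.1758  0.1693] [ 0.0006001   0.00519524 -0.03588114]
0.58 [ 0.5225 -0.0244  0.0457] [ 0.03541507 -0.14448845  0.0883536 ]
```

View pics/w3.png

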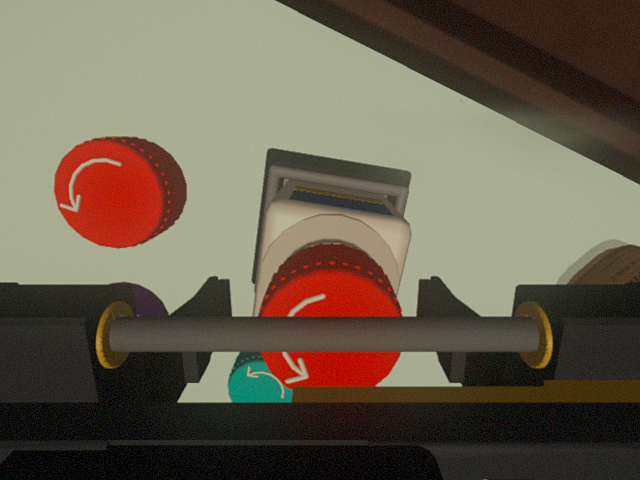

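The cap is about 6 px (2.4 mm) to the right of the centre between the fingers. I'll correct that and close.

servo_tool(rows=[-1,0.0005,0.0025,-0.004,0,-1,0,0,0,0,1,0,0,0,0,1,0,0,0,0,1,0,0,0,0], newtons=45)

```text
time: 3.9
position: [0.5527, -0.1738, 0.1408]
tool_rot: [0.978, 0.206, 0.0, 0.0]
ft_force: [0.4, 0.2, 0.1]
grip_width: 0.0742
grip_force: 0.0
```

servo_tool(rows=[1,0,0,0,0,1,0,0,0,0,1,0,0,0,0,1,0,0,0,0,1,0,0,0,0])

```text
time: 4.32
position: [0.552, -0.173, 0.14]
tool_rot: [0.978, 0.206, -0.0, -0.001]
ft_force: [-1.3, 2.9, 2.5]
grip_width: 0.0552
grip_force: 45.0
```

servo_tool(rows=[1,0,0,0.002,0,1,0,0,0.0015,0,1,0,0,0.0015,0,1,0,0,0.001,0,1,0,0,0,0], newtons=55)

```text
time: 4.73
position: [0.5521, -0.173, 0.1351]
tool_rot: [0.978, 0.206, -0.0, -0.001]
ft_force: [-3.5, 4.3, 10.1]
grip_width: 0.0547
grip_force: 55.0
```

Pressed 4.9 mm at about 10 N, which matches the spring. I'll go a little deeper and then twist counter-clockwise, which is a negative turn about tool z.

servo_tool(rows=[1,0,0,0.0007,0,1,0,0,0,-4,1,0,0,0,-5,1,0,0,0,-5,1,0,0,0,0])

```text
time: 5.15
position: [0.5529, -0.1737, 0.135]
tool_rot: [0.946, 0.326, 0.001, 0.0]
ft_force: [-2.4, 2.2, 10.7]
grip_width: 0.0549
grip_force: 55.0
```

Run:
```python
from h import *
o,p,T,C=wrist("w4"); print(o["position"],o["ft_force"],o["moment"],Ro.from_matrix(T[:3,:3]).as_quat())
for d in robot.place_of(p,"holder")[:1]+robot.place_of(p,"bottle")[:1]: print(d)
```

```text
[ 0.55291968 -0.17374445  0.1349745 ] [-2.37778376  2.19871117 10.66430524] [0.48145826 0.3950165  0.02588005] [9.45518294e-01 3.25568140e-01 5.41418245e-04 4.98409379e-04]
{'at': [0.5553, -0.1697, 0.0076], 'score': 0.89}
```

View pics/w4.png

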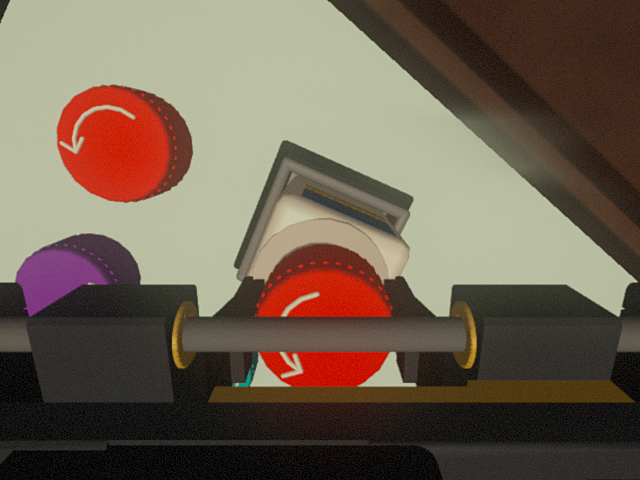

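The cap turns with the gripper: the arrow at (295,335) hasn't moved in the picture while the holder has rotated about 14°. The moment is low, so I'll continue.

servo_tool(rows=[1,0,0,0,-5,1,0,0,0,-5,1,0,0,0,-5,1,0,0,0,-5,1,0,0,0,-5])

```text
time: 5.72
position: [0.5528, -0.173, 0.1349]
tool_rot: [0.853, 0.523, 0.001, -0.0]
ft_force: [-1.7, 4.1, 11.1]
grip_width: 0.0552
grip_force: 55.0
```

servo_tool(rows=[1,0,0,0,-5,1,0,0,0,-5,1,0,0,0,-5,1,0,0,0,-3,1,0,0,0,0])

```text
time: 6.13
position: [0.5524, -0.1729, 0.1348]
tool_rot: [0.761, 0.649, 0.0, -0.0]
ft_force: [-2.3, 4.7, 10.5]
grip_width: 0.0548
grip_force: 55.0
```

Run:
```python
from h import *
o,p,T,C=wrist("w5"); print(o["position"],o["ft_force"],o["moment"],o["q"],"yaw",np.degrees(np.arctan2(T[1,0],T[0,0])))
```

```text
[ 0.55239927 -0.17285489  0.13479695] [-2.34268987  4.72139579 10.48020023] [0.7413885  0.46122171 0.10196577] [-4.96802906e-01  5.80335991e-01  1.63140555e+00  1.32489430e-03
  9.30279301e-01 -3.38959282e-01] yaw 80.91084670093329
```

View pics/w5.png

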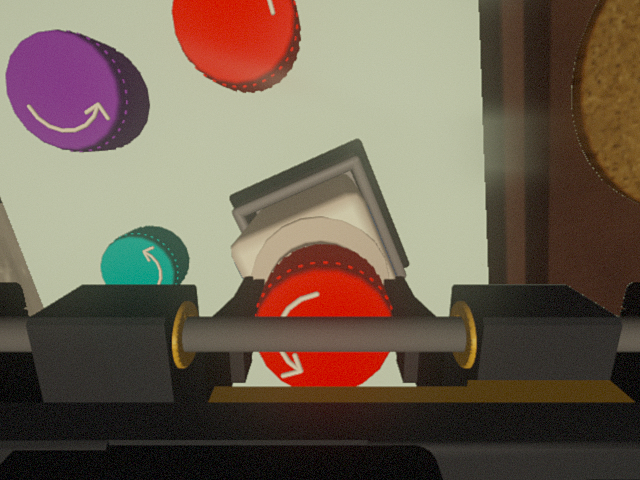

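The cap has turned 57° without slipping. I'll lift gently and watch the force.

servo_tool(rows=[1,0,0,-0.003,0,1,0,0,-0.003,0,1,0,0,-0.003,0,1,0,0,-0.002,0,1,0,0,0,0])

```text
time: 6.6
position: [0.5519, -0.1735, 0.1442]
tool_rot: [0.761, 0.648, -0.0, -0.001]
ft_force: [-1.8, 2.2, 2.3]
grip_width: 0.055
grip_force: 55.0
```

servo_tool(rows=[1,0,0,-0.005,0,1,0,0,-0.006,0,1,0,0,-0.008,0,1,0,0,-0.008,0,1,0,0,0,0])

```text
time: 7.02
position: [0.5545, -0.1751, 0.1739]
tool_rot: [0.761, 0.648, 0.001, 0.003]
ft_force: [0.6, -0.3, -0.1]
grip_width: 0.0549
grip_force: 55.0
```

servo_tool(rows=[1,0,0,-0.01,0,1,0,0,-0.01,0,1,0,0,-0.004,0,1,0,0,0,0,1,0,0,0,0])

```text
time: 7.43
position: [0.5527, -0.1738, 0.1959]
tool_rot: [0.761, 0.648, 0.0, 0.001]
ft_force: [-0.2, 1.0, -0.6]
grip_width: 0.0545
grip_force: 55.0
```

servo_tool(rows=[1,0,0,0,0,1,0,0,0,0,1,0,0,0,0,1,0,0,0,0,1,0,0,0,0])

```text
time: 7.85
position: [0.5524, -0.1736, 0.1951]
tool_rot: [0.761, 0.648, -0.0, -0.0]
ft_force: [-0.2, -0.8, -1.1]
grip_width: 0.0548
grip_force: 55.0
```

Run:
```python
from h import *
o,p,T,C=wrist("w6"); print(o["position"],o["ft_force"],o["grip_width"],np.abs(o["joint_velocities"]).max())
s=robot.camera("scene")
for q in("bottle","cap","mug","honey","jug"):
    for d in robot.place_of(s,q)[:3]: print(q,round(d["score"],2),np.round(d["at"],3))
cv2.imwrite("pics/v.png",np.hstack([p["pixels"][150:450,150:470],s["pixels"][100:400,220:540]])[...,::-1])
```

```text
[ 0.55236358 -0.17363495  0.19505277] [-0.18253079 -0.77661641 -1.0740384 ] 0.05482633169113754 0.002153882919609598
bottle 0.64 [ 0.546 -0.171  0.012]
cap 0.85 [ 0.405 -0.05   0.002]
cap 0.62 [ 0.524 -0.023 -0.002]
cap 0.52 [ 0.556 -0.18   0.193]
mug 0.73 [ 0.435 -0.397  0.   ]
honey 0.49 [ 0.551 -0.176  0.224]
jug 0.95 [ 0.483  0.291 -0.001]
```

View pics/v.png

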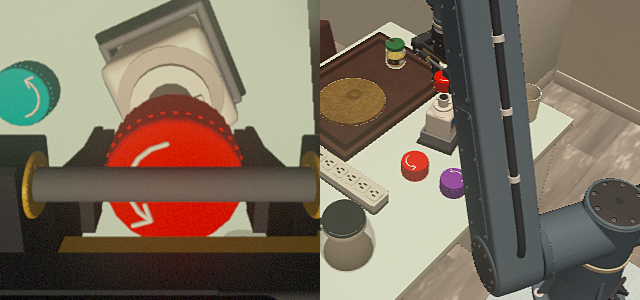

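The cap is in the gripper about 35 mm above the mouth and level. The open neck shows below it, and the bottle stands in its holder.

```bash
python3 -c "
from rig import robot
print(robot.hand_in())"
```

```text
the job is handed in; nothing more can be done
None
```

The red cap was pressed, turned about 57° counter-clockwise and lifted free; the gripper still holds it level about 35 mm above the mouth, the bottle stands in its holder, and the job is handed in (no verdict came back).

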